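# Let a work carrier down the gravity run and ease it into the parking bay

## Task

Push the red cap all the way down to open the gate of the sloping carrier run, so that the waiting work carrier rolls out from under the clear hood. Meet its nose bumper from the downhill side with fingers that move along with it, so softly that the sprung bumper never goes in more than a third of its 18 mm travel, slow the carrier down and let it settle in the parking bay between the green pads, before it runs off the open lower end, and leave it standing there by itself. Leave the contact box, the screw jar and the small coil case where they are.

Things in the scene. Friction and masses are not known exactly. Their poses are not given: they have to be found in the camera images.
- run: Carrier run, fixed to the bench: two aluminium angle rails on grey legs, guards 110 mm apart, 20 mm above rail tops. Origin on the bench under its middle line; x across (away from the robot at yaw 0), y along, downhill is -y, z up. Rails drop evenly 60 mm per metre from y = +0.385 (closed green end) to the open end at y = -0.352. Rail tops are 73 mm above the bench at y = 0.
- carrier: Work carrier: steel deck 100 x 108 mm on four 40 mm rubber rollers 70 mm apart, black contact block with green board and washers on top (75 mm above the rails). Origin at mid-length at rail height; y uphill along the run. About 0.64 kg in all (hidden, 0.42 to 0.83). Waits against the gate at y = +0.243 in the run's frame. Its deck is too wide to grip.
- bumper (a joint): How far the black rubber nose bumper is pushed in, m: 0 = free, 0.018 = bottomed. Spring 120 N/m, little damping. A carrier at 0.25 m/s that runs against fingers standing still pushes it in 14 mm or more, at 0.1 m/s difference still 6 to 9 mm; the carrier's weight leaning on the slope 2 to 4 mm.
- nose (a point): Centre of the flat front face of the bumper, 96 mm wide and 36 mm high, 80 mm downhill of the carrier's origin and 44 mm above the rails (bumper free). The place to meet the carrier with the fingers.
- gate (a joint): Travel of the gate, m: 0 = shut (stop bar 18 mm above the rails, in front of the carrier), grows as the cap is pressed; 0.026 = fully down. The carrier is off from about 0.010. Friction about 3.5 N, no spring: stays where it is left.
- gate_cap (a point): Centre of the top of the red push cap, 34 mm diameter, on a steel strip outside the run's near side (86 mm from the middle line towards the robot, at y = +0.185 in the run's frame, 199 mm above the bench when shut). Goes straight down 26 mm with the gate.
- hood_exit (a point): Where the clear hood ends: middle line, rail height, y = -0.015 in the run's frame. From here uphill the hood (132 mm wide, 92 mm above the rail tops) covers the run; the carrier can be reached only downhill of here. After the gate opens the bumper shows here in about 0.9 to 1.3 s, at 0.19 to 0.25 m/s.
- bay (a point): Where the carrier's origin must come to rest (within 12 mm): middle line, rail height, 55 mm above the bench, y = -0.295 in the run's frame. Green pads on both guards, from y = -0.245 to the end, mark the bay. Shallow dents in the rails (1.6 mm deep) under the two front rollers hold a carrier that is eased in; above about 0.1 m/s it rolls straight over them.
- run_end (a point): Middle of the open lower end, rail height, y = -0.352. Free on the slope the carrier gains speed with a time constant of about 0.5 s towards a steady 0.25 to 0.35 m/s (slower with more load on its rubber rollers). Unstopped, its front rollers drop off here (origin past y = -0.318) 2.0 to 2.7 s after the gate opens.
- contact_box: Bystander: black contact box lying open, 234 x 85 x 45 mm, two green boards with washers. Origin at the centre of its underside.
- screw_jar: Bystander: glass screw jar with black cap, 56 mm diameter, 70 mm high. Origin at the centre of its underside.
- coil_case: Bystander: small open black case, 70 x 50 x 40 mm, with a copper coil in it. Origin at the centre of its underside.

How it is judged:
On the way, in this order (a step that is already met when the one before it is completed fails the run):
1. the gate is pushed down (over 20 of its 26 mm) (value of joint gate above 0.02 m), for 0.1 s.
2. the carrier has rolled out of the hood (y of carrier in the frame of run below -0.07 m), for 0.1 s.
At the end, for the whole second after the job is handed in: The carrier stands still by itself on the rails in the bay, its origin within 12 mm of the bay mark along the run, with the gate still down (y of carrier in the frame of run between -0.307 and -0.283 m and angle between carrier's own z axis and vertical below 0.1 rad and linear speed of carrier below 0.02 m/s and value of joint gate above 0.018 m); the robot touches nothing.
It fails at once if the sprung bumper is driven in more than a third of its travel (over 6 mm) (value of joint bumper above 0.006 m).
It fails at once if the fingers or arm hit or squeeze the carrier (contact over 15 N) (contact force between any of the fingers, the arm and carrier above 15 N).
It fails at once if the carrier runs off the open end or is tipped off its rails (y of carrier in the frame of run below -0.32 m or angle between carrier's own z axis and vertical above 0.15 rad).
It fails at once if a bystander is pushed (over 25 mm) (distance of any of contact_box, screw_jar, coil_case from where it was at the start of the episode above 0.025 m).
It also fails if it takes over 27 s, if anything falls off the work surface, if the arm or the gripper's body presses on something with over 40 N, if the wrist force passes 120 N, or if a joint passes its speed limit or range.

## Robot

A 6-joint arm with a two-finger parallel gripper is mounted at the origin on the work surface. World frame = base frame: x ahead of the robot, y to its left, z up, the work surface at z = 0. Lengths are in m, angles in rad, forces in N, time in s.
With the tool pointing down it reaches from about 0.275 to 0.725 m from the base axis. Payload 5.6 kg.
Tool frame: the origin (TCP) lies at the very end of the fingers, on their centre line; the grasp point (between the pads) lies 19 mm behind it; z points along the fingers, y is the direction in which the jaws open and shut (so a half turn about z gives the same grasp; the last joint's range is limited). The gripper opens to 85 mm and grips with 20 to 120 N. Pads are 22 mm wide; open, the fingers measure 114 mm over their backs; the gripper's body (76 mm by 85 mm) begins 54 mm behind the grasp point. The pads swing forward as they close: fully open they stand 13 mm farther back than shut.
Start: joints at [1.487, 0.255, 0.108, 0, -1.424, -0.285], TCP at [0.198, 0.513, 0.197] pointing down, gripper open.
Joint ranges: [-2.95, 2.95], [-1.21, 1.97], [-1.09, 1.5], [-2.87, 1.71], [-2.94, -0.07], [-3.05, 3.05]. Speed limits (rad/s): [2.57, 2.57, 3.14, 3.14, 3.14, 3.14].

## Interface

Orientations are given as a unit quaternion [w, x, y, z].
In Python, from plant import bot, eyes gives the robot as it stands.
- The arm moves only by the tool carry_out, never from a script. Its argument "plan" is a list of rows, each a list of 7 numbers: the shift along the tool's x, y, z in mm, then the turn, a rotation vector about the tool's x, y, z in rad, then the gripper command: -1 is shut, 1 is fully open, values between are in proportion. A call has 1 to 5 rows; each row is the pose to reach, as a shift and turn from the pose commanded when the call began, along the tool's axes at that moment; what a row does not reach only later rows make up. A row lasts 1/8 s, in which the tool goes at most 62.5 mm and 10.7 degrees, less where a joint would pass 70% of its speed; a pose out of reach is approached as far as the arm can. A call with a gripper value outside its range is refused whole. The fingers move at their own pace and stop on an object; "newtons" is the grip in N (left out, the last holds). Time passes only in rows, so rows that repeat a pose let the fingers close. It gives the time, the measured TCP pose, the force and the opening at its end, in the units of the state.
- bot.state(): the state, without advancing time (a new reading comes with each control period).
- eyes.grab_frame(name): name is "scene" or "top" or "wrist"; returns a dict with "color" (420x560x3 uint8, red, green, blue), "mtx" (3x3 intrinsics, pixels), "R" (3x3) and "t" (3): a world point X has camera coordinates R X + t; the wrist camera has in their place "hand_eye" (4x4, takes a point from camera to tool coordinates, whose origin is the TCP and whose axes are the flange's). Camera axes: x right, y down, z forward; pixel columns grow to the right and rows downward; lengths in m; the calibration is good to about 2 mm. A picture is of the moment at which its call begins: read the wrist's pose just before it. There is no depth.
- bot.finish_job(): hands the job in, once; it reports no verdict.
Trained networks look in the newest picture that a camera, given by its name, has taken for a name from the list of things; names that differ only in an ending like _2 or _b are one class to them, and where a whole thing is asked for, a point or a joint stands for the part that bears it (a point fixed in the world has none). Each returns a list of dicts, best first, with "p" (0 to 1); they miss things now and then, are a little off and sometimes report something else, mostly with a low value. They report only what shows in the picture. A call takes as long as a camera call.
- eyes.spot_in(query, camera): "centre" ([column, row] as shares, 0 to 1, of the picture: columns of its width, rows of its height, amid what is visible of it).
The state is a dict: "time_s": time; "joint_positions": joint angles; "dq": joint speeds; "joint_torque": joint torques, N m; "eef_pos": TCP position; "eef_rot": TCP orientation; "ft_force": force on the tool from outside, world axes, zero at the start; "wrist_torque": the same for the moment, N m; "grip_width": finger opening in m.
Only numpy, scipy, OpenCV 4.12 (cv2) and the standard library are available. Lean on these libraries where they do the work, as an engineer would, in place of code of your own. Each camera call takes 0.05 s, during which the arm holds its last target. There are 200 camera calls.

## Working session

There is one attempt and no reset: what is moved stays moved. The work goes in short steps, Python scripts to look and compute and a tool call to move; the robot and the scene stay as the last step left them, time stands still between calls to the robot, and variables do not carry over. Pictures are saved under pics/ and viewed, about 8 in all and at most 12, crops included, and the job is handed in when it is done.

Besides the shell and the picture viewer there is one more tool, called after "Emit:" as name(argument=value, ...), one argument or row to a line, values as JSON. carry_out: Moves the arm, as the interface text tells. Its arguments: {"type":"object","properties":{"plan":{"type":"array"},"newtons":{"type":"number"}},"required":["plan"]}

```bash
ls; mkdir -p pics; python3 - <<'E'
from plant import bot, eyes
import cv2, numpy as np
s=bot.state(); print(s)
for n in ("scene","top"):
    f=eyes.grab_frame(n); cv2.imwrite(f"pics/{n}0.png",f["color"][:,:,::-1])
    print(n,f["mtx"].tolist(),f["R"].tolist(),f["t"].tolist())
    np.savez(f"{n}0.npz",**f)
    for q in ("gate_cap","carrier","nose","run","contact_box","screw_jar","coil_case"):
        print(q,[(np.round(np.array(d["centre"])*[560,420],1).tolist(),round(d["p"],2)) for d in eyes.spot_in(q,n)[:2]])
print(bot.state()["time_s"])
E
```

```text
pics
{'time_s': 0.0, 'joint_positions': array([ 1.48659955e+00,  2.55741323e-01,  1.06982067e-01, -5.03052264e-04,
       -1.42386808e+00, -2.84582662e-01]), 'dq': array([ 0.00015632,  0.00098609, -0.0010828 , -0.0003616 ,  0.00084177,
        0.00201583]), 'joint_torque': array([ 9.11631560e-04, -3.86638212e+01,  2.37938118e+01,  5.36520079e+00,
       -6.18402715e-03,  2.05876148e-06]), 'eef_pos': array([0.19800584, 0.51251854, 0.19658562]), 'eef_rot': array([ 9.35798247e-04,  9.83041090e-01, -1.83382975e-01, -1.55960807e-04]), 'ft_force': array([0.05215291, 0.16980162, 0.01096774]), 'wrist_torque': array([0.0065081 , 0.03376432, 0.02874456]), 'grip_width': 0.08555126043731787}
scene [[447.8735826246655, 0.0, 281.99234133500266], [0.0, 447.8735826246655, 212.1347088619768], [0.0, 0.0, 1.0]] [[-0.5334125968860887, 0.8458352554973322, 0.005807068193294779], [0.6229043543256276, 0.39745080507639763, -0.6738123053983922], [-0.5722422274224542, -0.3558027235728896, -0.738879729761686]] [0.2930508840917692, -0.26877572242043, 1.5270752846672433]
gate_cap [([404.7, 206.0], 0.5)]
carrier []
nose []
run [([375.9, 242.5], 0.96)]
contact_box [([254.7, 313.6], 0.94)]
screw_jar [([161.6, 223.2], 0.73)]
coil_case [([195.0, 250.5], 0.78)]
top [[546.574940528526, 0.0, 292.3055501628093], [0.0, 546.574940528526, 204.65599193708627], [0.0, 0.0, 1.0]] [[-0.0018033894905315282, -0.999981170426235, -0.005865712175250399], [-0.9899392767933923, 0.002615109930442088, -0.14146868721320402], [0.1414813629002813, 0.005551575724886015, -0.9899253527205218]] [0.018985049133464132, 0.6127167338073649, 1.0931061334955825]
gate_cap [([154.1, 294.5], 0.8)]
carrier []
nose []
run [([189.8, 249.1], 0.46)]
contact_box [([272.5, 133.7], 0.71)]
screw_jar []
coil_case [([380.4, 159.6], 0.95)]
0.8
```

View pictures.

View pics/scene0.png

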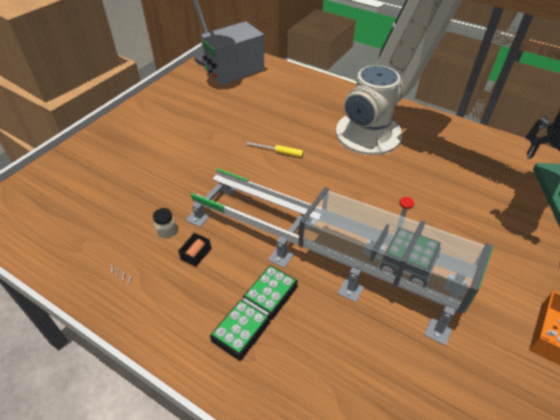

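View pics/top0.png

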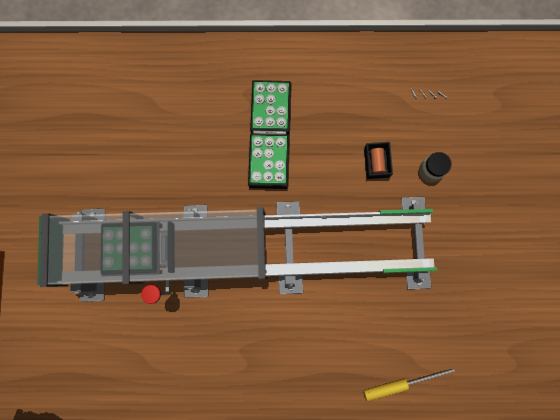

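```bash
cat > h.py <<'E'
import numpy as np, cv2
from scipy.optimize import least_squares
L=lambda n:dict(np.load(n))
def proj(f,X):
    c=np.atleast_2d(X)@f["R"].T+f["t"]; p=c@f["mtx"].T; return p[:,:2]/p[:,2:]
def tri(fs,ps):
    return least_squares(lambda X:np.concatenate([proj(f,X)[0]-p for f,p in zip(fs,ps)]),[.4,0,.1]).x
def onz(f,p,z):
    r=f["R"].T@np.linalg.inv(f["mtx"])@[p[0],p[1],1]; c=-f["R"].T@f["t"]; return c+r*(z-c[2])/r[2]
def blob(f,lo,hi,n=3,box=None):
    h=cv2.cvtColor(f["color"],cv2.COLOR_RGB2HSV); m=cv2.inRange(h,lo,hi)
    if box: k=np.zeros_like(m); k[box[1]:box[3],box[0]:box[2]]=1; m*=k
    _,l,s,c=cv2.connectedComponentsWithStats(m); o=np.argsort(-s[1:,4])[:n]+1
    return [(s[i].tolist(),c[i].round(2)) for i in o]
E
python3 - <<'E'
from h import *
S,T=L("scene0.npz"),L("top0.npz")
for f,n,b in((S,"s",(380,180,430,230)),(T,"t",(130,270,180,320))):
    print(n,"red",blob(f,(0,150,120),(8,255,255),2,b), blob(f,(172,150,120),(180,255,255),2,b))
for f,n,b in((S,"s",(180,160,260,220)),(T,"t",(370,200,450,280))):
    print(n,"green",blob(f,(50,100,60),(85,255,255),4,b))
a=cv2.resize(T["color"][190:310,360:450],None,fx=6,fy=6,interpolation=cv2.INTER_CUBIC)
b=cv2.resize(S["color"][160:235,180:260],None,fx=6,fy=6,interpolation=cv2.INTER_CUBIC)
c=np.zeros((600,800,3),np.uint8); a=a[:600,:]; c[:600,:a.shape[1]]=cv2.resize(a,(400,600)) if a.shape[1]>400 else a
cv2.imwrite("pics/topcrop.png",cv2.cvtColor(cv2.resize(T["color"][195:305,230:450],None,fx=3.6,fy=3.6,interpolation=cv2.INTER_CUBIC),cv2.COLOR_RGB2BGR))
E
```

```text
s red [([400, 196, 15, 13, 146], array([406.58, 201.86]))] []
t red [([141, 285, 19, 19, 283], array([150.07, 293.89]))] []
s green [([192, 194, 31, 18, 181], array([207.39, 202.06])), ([217, 169, 30, 12, 55], array([231.51, 174.45]))]
t green [([380, 209, 53, 5, 196], array([405.94, 210.95])), ([383, 267, 54, 6, 189], array([409.06, 269.8 ]))]Traceback (most recent call last):
  File "<stdin>", line 9, in <module>
ValueError: could not broadcast input array from shape (600,400,3) into shape (600,540,3)
```

```bash
cat > fit.py <<'E'
from h import *
S,T=L("scene0.npz"),L("top0.npz")
cap=tri([S,T],[(406.6,201.4),(150.1,293.9)]); print("cap",cap.round(4))
P=np.array([[-.086,.185,.199],[.058,-.2985,.0553+.019],[-.058,-.2985,.0553+.019]])
obs=[(T,(150.1,293.9),0),(S,(406.6,201.4),0),(T,(405.9,210.9),1),(T,(409.0,269.8),2),(S,(207.4,202.06),1),(S,(231.5,174.4),2)]
def w(p,X):
    c,s=np.cos(p[2]),np.sin(p[2]); X=np.atleast_2d(X); return np.c_[p[0]+c*X[:,0]-s*X[:,1],p[1]+s*X[:,0]+c*X[:,1],X[:,2]]
def res(p): return np.concatenate([proj(f,w(p,P[i]))[0]-q for f,q,i in obs])
if __name__=="__main__":
    r=least_squares(res,[.4,.1,0],loss="soft_l1"); print(r.x.round(4),r.fun.reshape(-1,2).round(1))
    p=r.x
    for n,X in dict(cap=P[0],hood=[0,-.015,.0721],hoodL=[-.066,-.015,.164],hoodR=[.066,-.015,.164],endL=[-.05,-.352,.052],endR=[.05,-.352,.052],bay=[0,-.295,.055],noseend=[0,-.375,.097],wait=[0,-.1,.1],top=[0,.385,.1]).items():
        X=w(p,X)[0]; print(n,X.round(4),"r",np.hypot(*X[:2]).round(3),"top",proj(T,X)[0].round(1),"scene",proj(S,X)[0].round(1))
    im=cv2.cvtColor(cv2.resize(T["color"][195:305,230:450],None,fx=3.6,fy=3.6,interpolation=cv2.INTER_CUBIC),cv2.COLOR_RGB2BGR)
    for X in ([-.066,-.015,.164],[.066,-.015,.164],[-.055,-.352,.072],[.055,-.352,.072],[.055,-.245,.078],[-.055,-.245,.078]):
        u=(proj(T,w(p,X))[0]-[230,195]+.5)*3.6; cv2.drawMarker(im,tuple(int(v) for v in u),(255,0,255),0,12,1)
    cv2.imwrite("pics/topcrop.png",im)
E
python3 fit.py; python3 -c "
from plant import eyes
f=eyes.grab_frame('wrist');print(f['hand_eye'])"
```

```text
cap [0.433  0.2672 0.196 ]
[0.5259 0.0853 0.0347] [[-0.4 -0.3]
 [ 0.2 -0.7]
 [-0.3  0.4]
 [ 0.4 -0.7]
 [-0.3 -2. ]
 [ 0.1  0.4]]
cap [0.4336 0.2672 0.199 ] r 0.509 top [149.7 293.6] scene [406.8 200.7]
hood [0.5265 0.0703 0.0721] r 0.531 top [266.  245.3] scene [310.1 227.2]
hoodL [0.4605 0.068  0.164 ] r 0.466 top [264.4 278.1] scene [324.4 185.9]
hoodR [0.5924 0.0726 0.164 ] r 0.597 top [262.3 206.4] scene [299.  220.1]
endL [ 0.4882 -0.2682  0.052 ] r 0.557 top [433.2 264.5] scene [215.4 175.6]
endR [ 0.5881 -0.2647  0.052 ] r 0.645 top [429.7 215.6] scene [194.2 196.8]
bay [ 0.5362 -0.2095  0.055 ] r 0.576 top [403.8 240.8] scene [221.3 192.5]
noseend [ 0.539  -0.2895  0.097 ] r 0.612 top [448.8 237.7] scene [196.5 171.5]
wait [ 0.5294 -0.0146  0.1   ] r 0.53 top [308.7 242.7] scene [281.6 207.4]
top [0.5126 0.4701 0.1   ] r 0.696 top [ 60.9 251.9] scene [470.5 288.8]
[[ 4.96080013e-04 -9.65072465e-01 -2.61982616e-01  6.69035577e-02]
 [ 9.99999412e-01  7.31278764e-04 -8.00271718e-04  4.61726101e-04]
 [ 9.63902523e-04 -2.61982065e-01  9.65072261e-01 -1.77696840e-01]
 [ 0.00000000e+00  0.00000000e+00  0.00000000e+00  1.00000000e+00]]
```

View pics/topcrop.png

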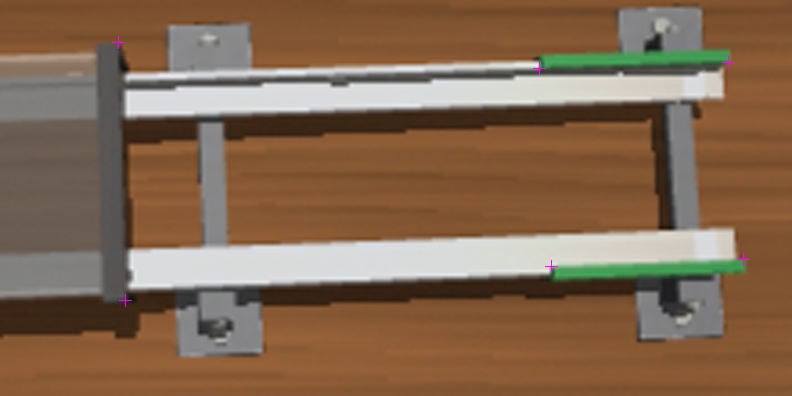

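Emit:
carry_out(
  plan=[
    [50,24,-10,0,0,0.185,-1],
    [102,48,-20,0,0,0.37,-1],
    [155,74,-30,0,0,0.555,-1],
    [207,99,-38,0,0,0.74,-1],
    [259,124,-38,0,0,0.925,-1],
  ],
  newtons=40,
)

```text
time_s: 1.48
eef_pos: [0.3965, 0.3028, 0.2365]
eef_rot: [-0.001, 0.796, -0.605, 0.0]
ft_force: [0.0, 1.3, -0.6]
grip_width: 0.0
```

```bash
cat > st.py <<'E'
from plant import bot
import numpy as np
from scipy.spatial.transform import Rotation as Ro
p=np.array([.5259,.0853,.0347])
def show():
    s=bot.state(); q=np.array(s["eef_rot"]); M=Ro.from_quat(q[[1,2,3,0]]).as_matrix()
    e=np.array(s["eef_pos"]); c,si=np.cos(p[2]),np.sin(p[2]); d=e[:2]-p[:2]
    r=[c*d[0]+si*d[1],-si*d[0]+c*d[1]]
    print("t",round(s["time_s"],3),"run xy z (mm)",np.round([r[0]*1e3,r[1]*1e3,e[2]*1e3],1),"yaw-err",round(np.arctan2(M[1,0],M[0,0])-(p[2]-np.pi/2),4),"F",np.round(s["ft_force"],2),"w",round(s["grip_width"],4),"dq",np.round(s["dq"],2))
    return s,M,e
if __name__=="__main__":
    s,M,e=show(); print("toolz",M[:,2].round(4))
E
python3 st.py
```

```text
t 1.475 run xy z (mm) [-121.8  221.8  236.5] yaw-err 0.2365 F [ 0.04  1.33 -0.62] w 0.0 dq [-0.94  0.05  0.04 -0.    0.   -0.53]
toolz [ 0.0014  0.0015 -1.    ]
```

Emit:
carry_out(
  plan=[
    [25,-12,6,0,0,0.12,-1],
    [43,-20,22,0,0,0.24,-1],
    [43,-20,22,0,0,0.24,-1],
  ],
)

```text
time_s: 1.85
eef_pos: [0.4261, 0.2667, 0.2124]
eef_rot: [0.001, 0.719, -0.695, -0.0]
ft_force: [-0.8, -0.4, -0.1]
grip_width: 0.0001
```

```bash
python3 st.py
```

```text
t 1.85 run xy z (mm) [-93.4 184.8 212.4] yaw-err 0.0002 F [-0.76 -0.41 -0.12] w 0.0001 dq [ 0.03 -0.01  0.04  0.01 -0.02  0.03]
toolz [-0.0019 -0.0017 -1.    ]
```

Emit:
carry_out(
  plan=[
    [0,-3,11,0,0,0,-1],
    [0,-3,16,0,0,0,-1],
    [0,-3,16,0,0,0,-1],
  ],
)

```text
time_s: 2.22
eef_pos: [0.4287, 0.2685, 0.1971]
eef_rot: [0.0, 0.721, -0.693, 0.0]
ft_force: [0.5, -0.3, 0.5]
grip_width: 0.0
```

```bash
python3 st.py
```

```text
t 2.225 run xy z (mm) [-90.8 186.4 197.1] yaw-err 0.0036 F [ 0.48 -0.27  0.5 ] w 0.0 dq [-0.   -0.01  0.02  0.01 -0.01 -0.  ]
toolz [-6.e-04 -6.e-04 -1.e+00]
```

Emit:
carry_out(
  plan=[
    [0,0,3,0,0,0,-1],
    [0,0,3,0,0,0,-1],
  ],
)

```text
time_s: 2.48
eef_pos: [0.429, 0.2683, 0.1944]
eef_rot: [0.0, 0.72, -0.694, -0.0]
ft_force: [0.0, -0.2, 0.5]
grip_width: 0.0001
```

```bash
python3 st.py; python3 - <<'E'
from plant import eyes; import cv2
f=eyes.grab_frame("wrist"); cv2.imwrite("pics/w1.png",f["color"][:,:,::-1])
E
```

```text
t 2.475 run xy z (mm) [-90.5 186.3 194.4] yaw-err 0.0027 F [ 0.01 -0.25  0.47] w 0.0001 dq [-0.  0.  0.  0. -0. -0.]
toolz [-0.  0. -1.]
```

View pics/w1.png

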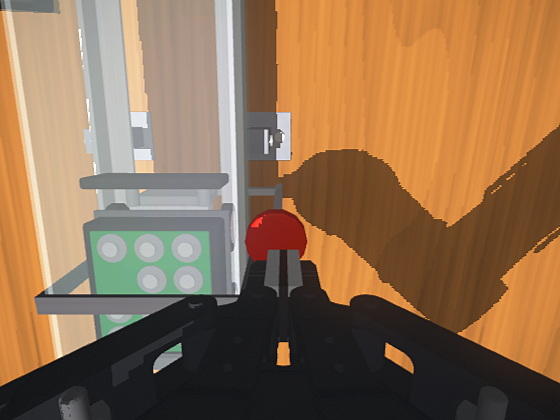

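```bash
python3 - <<'E'
from st import *; from plant import eyes; from h import *
s,M,e=show()
f=eyes.grab_frame("wrist"); H=f["hand_eye"]; K=f["mtx"]
Tw=np.eye(4); Tw[:3,:3]=M; Tw[:3,3]=e; C=Tw@H
g=dict(R=C[:3,:3].T,t=-C[:3,:3].T@C[:3,3],mtx=K,color=f["color"])
print("tcp px",proj(g,e), "tip at 10 back",proj(g,e-0.01*M[:,2]))
print("cap pred px",[proj(g,X)[0].round(1) for X in ([.4336,.2672,.199],[.4336,.2672,.196],[.4336,.2672,.190])])
print("red",blob(f,(0,150,100),(8,255,255),2,(220,190,330,280)))
f2=eyes.grab_frame("top"); print("top red",blob(f2,(0,150,120),(8,255,255),2,(120,260,180,320)))
f3=eyes.grab_frame("scene"); print("scene red",blob(f3,(0,150,120),(8,255,255),2,(380,180,430,230)))
E
```

```text
t 2.525 run xy z (mm) [-90.4 186.3 194.6] yaw-err 0.0026 F [0.69 0.65 0.47] w 0.0001 dq [-0. -0.  0.  0. -0.  0.]
tcp px [[283.69845624 241.96171707]] tip at 10 back [[283.71497827 248.72053922]]
cap pred px [array([275.4, 242.6]), array([275.5, 240.7]), array([275.7, 236.9])]
red [([245, 209, 62, 52, 2247], array([274.51, 233.58]))]
top red [([156, 287, 3, 3, 6], array([156.83, 288.33]))]
scene red [([400, 200, 2, 5, 7], array([400.29, 201.86])), ([404, 197, 5, 1, 5], array([406., 197.]))]
```

Emit:
carry_out(
  plan=[
    [0,0,4,0,0,0,-1],
    [0,0,4,0,0,0,-1],
  ],
)

```text
time_s: 2.92
eef_pos: [0.4289, 0.268, 0.1901]
eef_rot: [0.0, 0.72, -0.694, -0.0]
ft_force: [-0.2, -0.6, 0.4]
grip_width: 0.0003
```

Emit:
carry_out(
  plan=[
    [0,0,4,0,0,0,-1],
    [0,0,4,0,0,0,-1],
  ],
)

```text
time_s: 3.18
eef_pos: [0.4289, 0.2681, 0.1861]
eef_rot: [0.0, 0.72, -0.694, -0.0]
ft_force: [-0.7, -0.6, 0.1]
grip_width: 0.0002
```

```bash
cat > wl.py <<'E'
from st import *; from plant import eyes; from h import *
def wrist(name=None):
    s,M,e=show(); f=eyes.grab_frame("wrist"); Tw=np.eye(4); Tw[:3,:3]=M; Tw[:3,3]=e; C=Tw@f["hand_eye"]
    if name: cv2.imwrite(f"pics/{name}.png",f["color"][:,:,::-1])
    return dict(R=C[:3,:3].T,t=-C[:3,:3].T@C[:3,3],mtx=f["mtx"],color=f["color"]),M,e
E
python3 - <<'E'
from wl import *
g,M,e=wrist("w2"); print("red",blob(g,(0,150,100),(8,255,255),2))
for z in (.199,.195,.19,.186,.18,.175):
    c=np.array([.4336,.2672,z]); print(z,proj(g,c)[0].round(1),"far edge",proj(g,c+[.0,-.017,0])[0].round(1),"w",np.ptp(proj(g,np.array([c-[.017,0,0],c+[.017,0,0]]))[:,0]).round(1))
E
```

```text
t 3.175 run xy z (mm) [-90.6 186.  186.1] yaw-err 0.0023 F [-0.7  -0.56  0.13] w 0.0002 dq [ 0.   -0.    0.01  0.   -0.    0.  ]
red [([243, 214, 65, 51, 2146], array([273.42, 236.91]))]
0.199 [274.7 249. ] far edge [275.8 217.4] w 65.9
0.195 [274.9 246.1] far edge [275.9 215.2] w 64.5
0.19 [275.1 242.7] far edge [276.1 212.5] w 62.8
0.186 [275.3 240.2] far edge [276.3 210.5] w 61.5
0.18 [275.5 236.5] far edge [276.5 207.6] w 59.7
0.175 [275.7 233.6] far edge [276.7 205.4] w 58.3
```

View pics/w2.png

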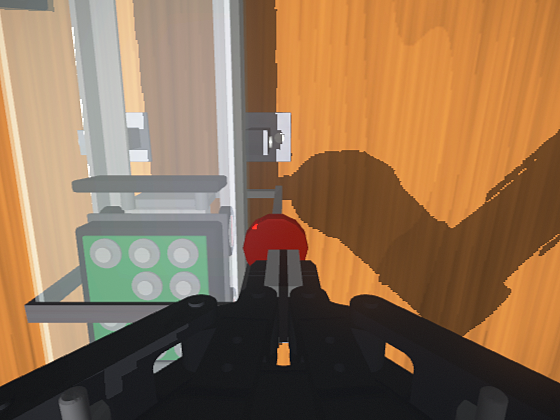

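```bash
python3 - <<'E'
from wl import *
g,M,e=wrist()
for xx in (-.011,0,.011):
  print(xx,[proj(g,e+M@[xx,0,-d])[0].round(0).tolist() for d in (0,.005,.01,.015,.02,.03)], np.ptp(proj(g,np.array([e+M@[xx,-.0145,-.013],e+M@[xx,.0145,-.013]]))[:,0]))
E
```

```text
t 3.225 run xy z (mm) [-90.4 186.1 186.3] yaw-err 0.0023 F [-0.59  0.26 -0.11] w -0.0002 dq [-0.   -0.    0.01  0.   -0.   -0.  ]
-0.011 [[284.0, 260.0], [284.0, 264.0], [284.0, 268.0], [284.0, 272.0], [284.0, 276.0], [284.0, 286.0]] 55.26650705901051
0 [[284.0, 242.0], [284.0, 245.0], [284.0, 249.0], [284.0, 252.0], [284.0, 256.0], [284.0, 265.0]] 56.17350860200901
0.011 [[284.0, 223.0], [284.0, 226.0], [284.0, 229.0], [284.0, 232.0], [284.0, 235.0], [284.0, 243.0]] 57.110777227015205
```

```bash
python3 - <<'E'
from wl import *
s,M,e=show(); f=eyes.grab_frame("scene"); f2=eyes.grab_frame("top")
print(proj(f,e),proj(f,[.4336,.2672,.197]),proj(f2,e))
a=cv2.resize(f["color"][150:240,350:450],None,fx=4,fy=4,interpolation=cv2.INTER_CUBIC)
b=cv2.resize(f2["color"][240:330,100:200],None,fx=4,fy=4,interpolation=cv2.INTER_CUBIC)
u=(proj(f,e)[0]-[350,150]+.5)*4; cv2.drawMarker(a,tuple(int(v) for v in u),(255,0,255),0,10,1)
u=(proj(f,[.4336,.2672,.197])[0]-[350,150]+.5)*4; cv2.drawMarker(a,tuple(int(v) for v in u),(255,255,0),0,10,1)
cv2.imwrite("pics/c3.png",np.hstack([a,b])[:,:,::-1])
E
```

```text
t 3.275 run xy z (mm) [-90.4 186.1 186.5] yaw-err 0.0023 F [-0.64 -0.43  0.2 ] w -0.0 dq [-0. -0.  0. -0. -0.  0.]
[[406.77342677 203.37097529]] [[406.61379723 201.25338362]] [[150.94454799 296.00031871]]
```

View pics/c3.png

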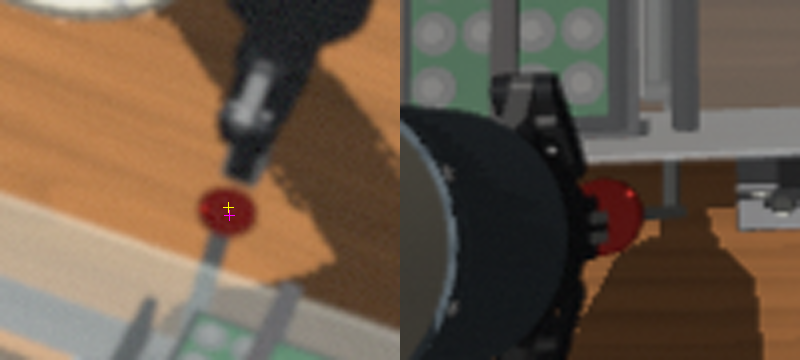

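```bash
python3 - <<'E'
from wl import *
s,M,e=show(); S=L("scene0.npz"); 
g,M,e=wrist(); 
for px in ((410,195),(410,196),(411,194)):
    X=tri([S,g],[px,(284,250)]); print(px,"tool coords of tip mm",(M.T@(X-e)*1e3).round(1), proj(S,X)-px, proj(g,X)-[284,250])
E
```

```text
t 3.375 run xy z (mm) [-90.3 186.2 186.6] yaw-err 0.0023 F [-0.25 -0.13  0.38] w 0.0001 dq [ 0. -0.  0.  0.  0.  0.]
t 3.375 run xy z (mm) [-90.3 186.2 186.6] yaw-err 0.0023 F [-0.25 -0.13  0.38] w 0.0001 dq [ 0. -0.  0.  0.  0.  0.]
(410, 195) tool coords of tip mm [  4.4   0.3 -23.4] [[-2.8553077   0.60050417]] [[0.27953109 0.56672968]]
(410, 196) tool coords of tip mm [  3.4   0.3 -20.8] [[-2.6612631   0.55937375]] [[0.26450591 0.53634731]]
(411, 194) tool coords of tip mm [  5.1   0.3 -25.5] [[-3.96449995  0.83709133]] [[0.3837733  0.77726858]]
```

Emit:
carry_out(
  plan=[
    [0,0,3,0,0,0,-1],
    [0,0,6,0,0,0,-1],
  ],
)

```text
time_s: 3.68
eef_pos: [0.4291, 0.2682, 0.1802]
eef_rot: [0.0, 0.72, -0.694, -0.0]
ft_force: [0.8, -0.4, -0.1]
grip_width: -0.0
```

Emit:
carry_out(
  plan=[
    [0,0,2,0,0,0,-1],
    [0,0,4,0,0,0,-1],
  ],
)

```text
time_s: 3.92
eef_pos: [0.4291, 0.2682, 0.1763]
eef_rot: [0.0, 0.72, -0.694, 0.0]
ft_force: [0.1, -0.2, 0.2]
grip_width: -0.0002
```

Emit:
carry_out(
  plan=[
    [0,0,2,0,0,0,-1],
    [0,0,4,0,0,0,-1],
  ],
)

```text
time_s: 4.18
eef_pos: [0.4291, 0.2682, 0.1724]
eef_rot: [-0.0, 0.72, -0.694, 0.0]
ft_force: [0.8, -0.2, -0.4]
grip_width: 0.0
```

```bash
python3 - <<'E'
from wl import *
g,M,e=wrist(); print("red",blob(g,(0,150,100),(8,255,255),2))
for z in (.199,.195,.19):
    c=np.array([.4336,.2672,z]); print(z,proj(g,c)[0].round(1),"far edge",proj(g,c+[.0,-.017,0])[0].round(1),"w",np.ptp(proj(g,np.array([c-[.017,0,0],c+[.017,0,0]]))[:,0]).round(1))
f=eyes.grab_frame("scene"); print("scene red",blob(f,(0,150,100),(8,255,255),2,(380,180,430,230)))
a=cv2.resize(f["color"][150:240,350:450],None,fx=4,fy=4,interpolation=cv2.INTER_CUBIC)
b=cv2.resize(g["color"][190:290,220:340],(480,360)); cv2.imwrite("pics/c4.png",np.hstack([a,b])[:,:,::-1])
E
```

```text
t 4.175 run xy z (mm) [-90.3 186.2 172.4] yaw-err 0.0023 F [ 0.83 -0.22 -0.37] w 0.0 dq [-0.    0.01 -0.03  0.    0.04  0.  ]
red [([241, 221, 70, 56, 1907], array([271.43, 242.32])), ([306, 240, 1, 1, 1], array([306., 240.]))]
0.199 [274.5 259.4] far edge [275.6 225.5] w 71.3
0.195 [274.7 256.1] far edge [275.8 222.9] w 69.6
0.19 [274.9 252.2] far edge [276.  219.8] w 67.7
scene red [([400, 198, 14, 11, 91], array([406.1 , 203.59]))]
```

View pics/c4.png

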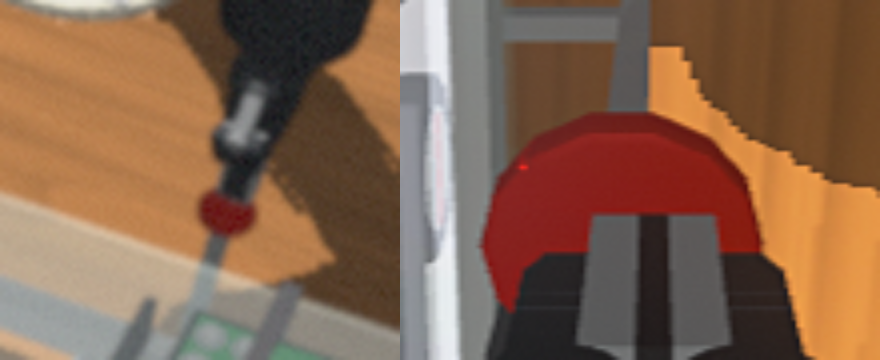

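Emit:
carry_out(
  plan=[
    [0,0,2,0,0,0,-1],
    [0,0,3,0,0,0,-1],
  ],
)

```text
time_s: 4.53
eef_pos: [0.4291, 0.2682, 0.1694]
eef_rot: [0.0, 0.72, -0.694, -0.0]
ft_force: [0.4, -0.2, -0.5]
grip_width: -0.0002
```

Emit:
carry_out(
  plan=[
    [0,0,2,0,0,0,-1],
    [0,0,3,0,0,0,-1],
  ],
)

```text
time_s: 4.78
eef_pos: [0.4291, 0.2682, 0.1663]
eef_rot: [0.0, 0.72, -0.694, -0.0]
ft_force: [0.2, 0.5, -0.3]
grip_width: 0.0004
```

```bash
python3 - <<'E'
from wl import *
g,M,e=wrist(); print("red",blob(g,(0,150,100),(8,255,255),2))
for z in (.199,.195,.19):
    c=np.array([.4336,.2672,z]); print(z,proj(g,c)[0].round(1),"far edge",proj(g,c+[.0,-.017,0])[0].round(1),"w",np.ptp(proj(g,np.array([c-[.017,0,0],c+[.017,0,0]]))[:,0]).round(1))
E
```

```text
t 4.775 run xy z (mm) [-90.4 186.1 166.3] yaw-err 0.0023 F [ 0.17  0.46 -0.31] w 0.0004 dq [-0.    0.   -0.01  0.    0.02 -0.  ]
red [([239, 225, 72, 57, 1758], array([269.24, 245.46]))]
0.199 [274.  264.8] far edge [275.2 229.8] w 73.9
0.195 [274.2 261.3] far edge [275.4 227. ] w 72.1
0.19 [274.5 257.1] far edge [275.6 223.7] w 70.0
```

Emit:
carry_out(
  plan=[
    [0,0,2,0,0,0,-1],
    [0,0,3,0,0,0,-1],
  ],
)

```text
time_s: 5.08
eef_pos: [0.4293, 0.2683, 0.1637]
eef_rot: [-0.0, 0.72, -0.694, 0.0]
ft_force: [-1.2, -1.0, 1.6]
grip_width: -0.0001
```

Emit:
carry_out(
  plan=[
    [0,0,2,0,0,0,-1],
    [0,0,3,0,0,0,-1],
  ],
)

```text
time_s: 5.32
eef_pos: [0.4292, 0.2683, 0.1606]
eef_rot: [-0.0, 0.72, -0.694, 0.0]
ft_force: [-1.0, 0.5, 2.4]
grip_width: -0.0005
```

```bash
python3 - <<'E'
from wl import *
g,M,e=wrist("w5"); print("red",blob(g,(0,150,100),(8,255,255),2))
for z in (.199,.195,.19,.185):
    c=np.array([.4336,.2672,z]); print(z,proj(g,c)[0].round(1),"far edge",proj(g,c+[.0,-.017,0])[0].round(1),"w",np.ptp(proj(g,np.array([c-[.017,0,0],c+[.017,0,0]]))[:,0]).round(1))
for x in (0,.006,.011): print(x,[(d,proj(g,e+M@[x,0,-d/1e3])[0,1].round(0)) for d in (0,10,20,25,30,35,40)])
E
```

```text
t 5.325 run xy z (mm) [-90.2 186.2 160.6] yaw-err 0.0023 F [-0.95  0.48  2.37] w -0.0005 dq [-0.    0.   -0.02  0.    0.02  0.  ]
red [([239, 226, 72, 57, 1742], array([269.37, 245.81]))]
0.199 [274.  270.1] far edge [275.2 233.9] w 76.6
0.195 [274.3 266.3] far edge [275.4 230.9] w 74.7
0.19 [274.5 261.8] far edge [275.7 227.3] w 72.5
0.185 [274.8 257.5] far edge [275.9 224. ] w 70.4
0 [(0, np.float64(242.0)), (10, np.float64(249.0)), (20, np.float64(256.0)), (25, np.float64(260.0)), (30, np.float64(265.0)), (35, np.float64(269.0)), (40, np.float64(274.0))]
0.006 [(0, np.float64(232.0)), (10, np.float64(238.0)), (20, np.float64(245.0)), (25, np.float64(249.0)), (30, np.float64(253.0)), (35, np.float64(257.0)), (40, np.float64(262.0))]
0.011 [(0, np.float64(223.0)), (10, np.float64(229.0)), (20, np.float64(235.0)), (25, np.float64(239.0)), (30, np.float64(243.0)), (35, np.float64(247.0)), (40, np.float64(251.0))]
```

View pics/w5.png

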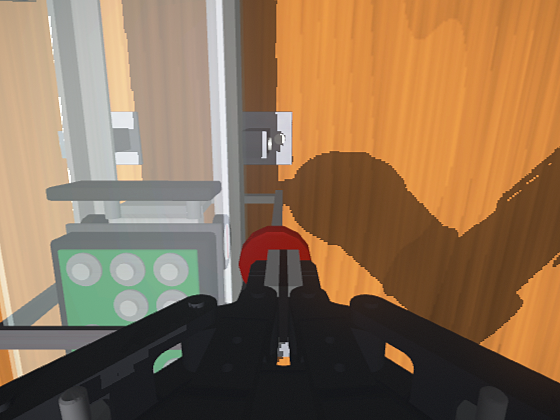

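```bash
cat > sim.py <<'E'
import numpy as np
g=9.81
def dent(y,hw):  # extra slope force factor (per half weight), front rollers y, along downhill direction (-y)
    u=(y+.33)/hw
    return 0 if abs(u)>=1 else .0016*np.pi/(2*hw)*np.sin(np.pi*u)   # downhill force positive when uphill side of dent (u>0)
def run(y,v,face,m,tau,hw,t0=0,T=4,dt=1e-3,mu=0.0):
    """y origin, v downhill speed at t0; face(t) finger uphill face y"""
    mx=0;t=t0;tc=None;ymin=y
    while t<t0+T:
        x=max(0,face(t)-(y-.08)); 
        if x>0 and tc is None: tc=(t,y,v)
        mx=max(mx,x)
        a=g*.06-v/tau*1.0*(1) -120*x/m+.5*g*dent(y-.035,hw)
        v+=a*dt; y-=v*dt; t+=dt
        if y<-.32: return mx*1e3,tc,y,v
    return mx*1e3,tc,y,v
E
python3 - <<'E'
from sim import *
# end phase: free carriers entering the dent: capture speed
for hw in (.008,.010):
  for tau in (.42,.55):
    print(hw,tau,[(v,round(run(-.2949+hw+.0005,v,lambda t:-1,.64,tau,hw)[2],3)) for v in (.02,.04,.06,.08,.1,.12)])
# finger at constant speed u from y carrier -0.25 through dent
for hw in (.008,.010):
  for m in (.45,.64,.83):
    for u in (.03,.05,.07):
      x0=m*g*.06*(1-u/.3)/120
      r=run(-.26,u,lambda t:-.26-.08+x0-u*t,m,.5,hw); print(hw,m,u,round(r[0],1),round(r[2],4))
E
python3 - <<'E'
from h import *; from fit import w
p=[.5259,.0853,.0347]
for n,b in (("scene0",(360,220,450,290)),("top0",(95,215,165,280))):
    f=L(n+".npz"); h=cv2.cvtColor(f["color"],cv2.COLOR_RGB2HSV)
    print(n,blob(f,(50,40,40),(90,255,255),3,b)); 
    for y in (.243,.253,.2,.1,0,-.2): print(y,proj(f,w(p,[0,y,.073+.06*y+.072]))[0].round(1))
E
```

```text
0.008 0.42 [(0.02, np.float64(-0.32)), (0.04, np.float64(-0.32)), (0.06, np.float64(-0.32)), (0.08, np.float64(-0.32)), (0.1, np.float64(-0.32)), (0.12, np.float64(-0.32))]
0.008 0.55 [(0.02, np.float64(-0.32)), (0.04, np.float64(-0.32)), (0.06, np.float64(-0.32)), (0.08, np.float64(-0.32)), (0.1, np.float64(-0.32)), (0.12, np.float64(-0.32))]
0.01 0.42 [(0.02, np.float64(-0.32)), (0.04, np.float64(-0.32)), (0.06, np.float64(-0.32)), (0.08, np.float64(-0.32)), (0.1, np.float64(-0.32)), (0.12, np.float64(-0.32))]
0.01 0.55 [(0.02, np.float64(-0.32)), (0.04, np.float64(-0.32)), (0.06, np.float64(-0.32)), (0.08, np.float64(-0.32)), (0.1, np.float64(-0.32)), (0.12, np.float64(-0.32))]
0.008 0.45 0.03 7.2 -0.2962
0.008 0.45 0.05 6.0 -0.2959
0.008 0.45 0.07 5.1 -0.2961
0.008 0.64 0.03 8.6 -0.2962
0.008 0.64 0.05 7.2 -0.296
0.008 0.64 0.07 6.1 -0.296
0.008 0.83 0.03 9.8 -0.2961
0.008 0.83 0.05 8.2 -0.2961
0.008 0.83 0.07 7.0 -0.2959
0.01 0.45 0.03 7.4 -0.2967
0.01 0.45 0.05 6.3 -0.2966
0.01 0.45 0.07 5.4 -0.2966
0.01 0.64 0.03 9.1 -0.2966
0.01 0.64 0.05 7.7 -0.2965
0.01 0.64 0.07 6.5 -0.2967
0.01 0.83 0.03 10.5 -0.2966
0.01 0.83 0.05 8.8 -0.2964
0.01 0.83 0.07 7.5 -0.2967
cap [0.433  0.2672 0.196 ]
scene0 [([411, 236, 27, 25, 230], array([424.09, 246.84])), ([387, 231, 25, 27, 207], array([399.6 , 245.98])), ([408, 257, 22, 11, 88], array([418.01, 262.45]))]
0.243 [414.8 246.5]
0.253 [419.2 248.1]
0.2 [396.3 239.6]
0.1 [355.3 224.3]
0 [317.2 210.1]
-0.2 [248.4 184.4]
top0 [([129, 226, 23, 44, 508], array([139.53, 244.63])), ([103, 227, 20, 44, 413], array([112.92, 249.75]))]
0.243 [124.  247.3]
0.253 [118.5 247.4]
0.2 [147.6 246.5]
0.1 [202.1 244.7]
0 [256. 243.]
-0.2 [361.8 239.5]
```

```bash
cat > sim.py <<'E'
import numpy as np
g=9.81; HW=.0078
def run(y,v,face,m,tau,T=5,dt=5e-4):
    """origin y, downhill speed v at t=0; face(t)= uphill face of fingers. returns max bumper mm, contact (t,y,v), final y, v, entry speed"""
    mx=0;t=0;tc=None;pd=None;ve=None;xe=0
    while t<T:
        x=max(0,face(t)-(y-.08))
        if x>0 and tc is None: tc=(round(t,2),round(y,4),round(v,3))
        mx=max(mx,x); d=y+.295
        f=0
        if abs(d)<HW: 
            s=HW-abs(d); f=np.sign(d)*np.tan(np.arcsin(s/.02))
            if ve is None: ve=round(v,3)
            if pd is not None and pd*d<0: v*=np.cos(2*np.arcsin(HW/.02))
        pd=d
        v+=(g*.06-v/tau-120*x/m+.5*g*f)*dt; y-=v*dt; t+=dt
        if y<-.32: break
    return round(mx*1e3,1),tc,round(y,4),round(v,3),ve
def face_rows(f0,rows,dt=.125):
    k=np.concatenate([[f0],f0-np.cumsum(rows)/1e3]); tt=np.arange(len(k))*dt
    return lambda t:np.interp(t,tt,k)
E
python3 - <<'E'
from sim import *
for tau in (.42,.5,.58): print(tau,[(v,run(-.285,v,lambda t:-1,.64,tau)[2:]) for v in (.02,.05,.08,.1,.13)])
# approach at speed u, then accelerate at carrier y=ya to u2
for m in (.45,.64,.83):
  for u,u2 in ((.04,.04),(.04,.08),(.05,.05),(.05,.09),(.06,.10),(.07,.07)):
    out=[]
    for ya in (-.275,-.281,-.287,-.291):
      x0=m*g*.06*(1-u/.3)/120; ta=(-.25-ya)/u
      out.append((lambda r:(r[0],r[2],r[4]))(run(-.25,u,lambda t:-.33+x0-u*min(t,ta)-u2*max(0,t-ta)-.3*max(0,t-ta-.4),m,.5)))
    print(m,u,u2,out)
E
```

```text
0.42 [(0.02, (np.float64(-0.32), np.float64(0.124), 0.051)), (0.05, (np.float64(-0.32), np.float64(0.125), 0.067)), (0.08, (np.float64(-0.32), np.float64(0.128), 0.09)), (0.1, (np.float64(-0.32), np.float64(0.131), 0.107)), (0.13, (np.float64(-0.32), np.float64(0.137), 0.135))]
0.5 [(0.02, (np.float64(-0.32), np.float64(0.13), 0.052)), (0.05, (np.float64(-0.32), np.float64(0.131), 0.068)), (0.08, (np.float64(-0.32), np.float64(0.134), 0.091)), (0.1, (np.float64(-0.3201), np.float64(0.138), 0.108)), (0.13, (np.float64(-0.32), np.float64(0.144), 0.135))]
0.58 [(0.02, (np.float64(-0.32), np.float64(0.133), 0.052)), (0.05, (np.float64(-0.32), np.float64(0.136), 0.068)), (0.08, (np.float64(-0.3201), np.float64(0.14), 0.091)), (0.1, (np.float64(-0.32), np.float64(0.142), 0.109)), (0.13, (np.float64(-0.3201), np.float64(0.15), 0.136))]
0.45 0.04 0.04 [(np.float64(3.2), np.float64(-0.295), 0.04), (np.float64(5.0), np.float64(-0.295), 0.04), (np.float64(5.0), np.float64(-0.295), 0.04), (np.float64(5.0), np.float64(-0.295), 0.04)]
0.45 0.04 0.08 [(np.float64(3.3), np.float64(-0.295), 0.106), (
[... 2295 characters left out ...]
0.05 [(np.float64(6.1), np.float64(-0.295), 0.05), (np.float64(6.1), np.float64(-0.295), 0.05), (np.float64(6.1), np.float64(-0.295), 0.05), (np.float64(6.1), np.float64(-0.295), 0.05)]
0.83 0.05 0.09 [(3.4, np.float64(-0.32), 0.103), (3.4, np.float64(-0.32), 0.076), (3.4, np.float64(-0.295), 0.05), (np.float64(4.7), np.float64(-0.295), 0.05)]
0.83 0.06 0.1 [(3.3, np.float64(-0.32), 0.106), (3.3, np.float64(-0.32), 0.081), (3.3, np.float64(-0.295), 0.06), (np.float64(4.1), np.float64(-0.295), 0.06)]
0.83 0.07 0.07 [(np.float64(5.1), np.float64(-0.295), 0.07), (np.float64(5.1), np.float64(-0.295), 0.07), (np.float64(5.1), np.float64(-0.295), 0.07), (np.float64(5.1), np.float64(-0.295), 0.07)]
```

Emit:
carry_out(
  plan=[
    [0,4,18,0,0,0,-1],
    [0,5,20,0,0,0,-1],
    [26,-2,-6,0,0,0,-1],
    [82,-25,-8,0,0,0,-1],
    [138,-48,-8,0,0,0,-1],
  ],
)

```text
time_s: 6.0
eef_pos: [0.4826, 0.131, 0.1691]
eef_rot: [-0.0, 0.721, -0.693, -0.0]
ft_force: [1.4, 0.9, 0.1]
grip_width: 0.0
```

```bash
cat > trk.py <<'E'
from wl import *; from fit import w
P=[.5259,.0853,.0347]
def line(f,px,zoff=.072):
    "carrier y from pixel of a point on the middle line, zoff above rails"
    return least_squares(lambda q:(proj(f,w(P,[q[0],q[1],.073+.06*q[1]+zoff]))[0]-px),[0,.1]).x
def mask(f,box):
    h=cv2.cvtColor(f["color"],cv2.COLOR_RGB2HSV); m=cv2.inRange(h,(50,40,40),(90,255,255)); k=np.zeros_like(m); k[box[1]:box[3],box[0]:box[2]]=1
    return m*k
E
cat > look.py <<'E'
import sys; from trk import *
s,M,e=show(); f=eyes.grab_frame("scene"); cv2.imwrite(f"pics/{sys.argv[1]}.png",f["color"][:,:,::-1]); np.savez(sys.argv[1]+".npz",**{k:f[k] for k in("color","R","t","mtx")},time=s["time_s"])
for b in blob(f,(50,40,40),(90,255,255),6,(190,160,450,290)): print(b)
E
python3 look.py a1
```

```text
cap [0.433  0.2672 0.196 ]
t 6.0 run xy z (mm) [-41.7  47.2 169.1] yaw-err 0.0039 F [1.44 0.87 0.07] w 0.0 dq [-1.02  0.11  0.11 -0.   -0.02  0.99]
([366, 223, 44, 35, 558], array([388.59, 240.02]))
([250, 266, 46, 24, 461], array([273.07, 281.4 ]))
([192, 194, 32, 18, 229], array([207.87, 202.45]))
([217, 169, 31, 13, 81], array([231.91, 175.01]))
([378, 221, 4, 2, 7], array([379.29, 221.57]))
```

Emit:
carry_out(
  plan=[
    [57,-22,3,0,0,0,-1],
    [107,-37,28,0,0,0,-1],
    [142,-42,73,0,0,0,-1],
    [160,-42,97,0,0,0,-1],
  ],
)

```text
time_s: 6.55
eef_pos: [0.5286, -0.0282, 0.069]
eef_rot: [0.002, 0.719, -0.695, -0.001]
ft_force: [0.3, 0.1, -0.6]
grip_width: -0.0001
```

```bash
python3 look.py a2; python3 - <<'E'
from trk import *
fs=[L(n) for n in ("scene0.npz","a1.npz","a2.npz")]
for f in fs:
    # rectify the plane 70 mm above rails: run coords y in [-.2,.3], x +-.06 at 1 px/mm
    q=np.array([[-.06,.32],[.06,.32],[.06,-.2],[-.06,-.2]]); src=np.float32([proj(f,w(P,[x,y,.073+.06*y+.068]))[0] for x,y in q])
    H=cv2.getPerspectiveTransform(src,np.float32([[0,0],[0,120],[520,120],[520,0]])); r=cv2.warpPerspective(f["color"],H,(520,120)); f["r"]=r
g=[cv2.cvtColor(f["r"],cv2.COLOR_RGB2LAB)[:,:,1] for f in fs]
x0=320-243; t=g[0][30:100,x0-42:x0+42]
for f,G in zip(fs,g):
    R=cv2.matchTemplate(G,t,cv2.TM_CCOEFF_NORMED); _,v,_,l=cv2.minMaxLoc(R); print("y",(320-(l[0]+42)),"row",l[1],round(v,2))
cv2.imwrite("pics/rect.png",np.vstack([f["r"] for f in fs])[:,:,::-1])
E
```

```text
cap [0.433  0.2672 0.196 ]
t 6.55 run xy z (mm) [  -1.2 -113.5   69. ] yaw-err -0.0001 F [ 0.28  0.14 -0.58] w -0.0001 dq [-0.25  0.16 -0.25  0.01  0.44  0.26]
([326, 208, 48, 34, 538], array([349.84, 225.42]))
([250, 266, 46, 24, 461], array([273.09, 281.45]))
([192, 194, 32, 18, 229], array([207.96, 202.5 ]))
([217, 169, 31, 13, 82], array([231.9 , 175.02]))
([335, 212, 4, 3, 8], array([336.25, 213.38]))
([340, 207, 1, 2, 2], array([340. , 207.5]))
cap [0.433  0.2672 0.196 ]
y 243 row 30 1.0
y 189 row 30 0.64
y 89 row 30 0.71
```

View pics/rect.png

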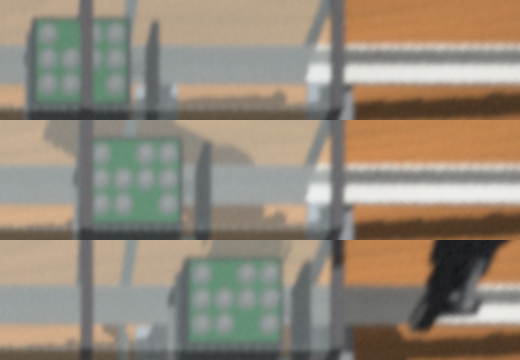

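Emit:
carry_out(
  plan=[
    [4,0,0,0,0,0,-1],
    [14,0,1,0,0,0,-1],
  ],
)

```text
time_s: 6.85
eef_pos: [0.5317, -0.0397, 0.0719]
eef_rot: [-0.001, 0.721, -0.693, 0.001]
ft_force: [0.4, -0.3, 0.5]
grip_width: -0.0
```

```bash
python3 look.py a3; cat > rect.py <<'E'
from trk import *
import sys
fs=[L(n) for n in sys.argv[1:]]
for f in fs:
    q=np.array([[-.06,.32],[.06,.32],[.06,-.4],[-.06,-.4]]); src=np.float32([proj(f,w(P,[x,y,.073+.06*y+.068]))[0] for x,y in q])
    H=cv2.getPerspectiveTransform(src,np.float32([[0,0],[0,120],[720,120],[720,0]])); f["r"]=cv2.warpPerspective(f["color"],H,(720,120))
    h=cv2.cvtColor(f["r"],cv2.COLOR_RGB2HSV); m=cv2.inRange(h,(50,40,40),(90,255,255))[35:95]; c=(m>0).sum(0)
    i=np.where(c>20)[0]; print("green y from",320-i.min(),"to",320-i.max(),"t",f.get("time"))
cv2.imwrite("pics/rect2.png",np.vstack([f["r"] for f in fs])[:,:,::-1])
E
python3 rect.py scene0.npz a1.npz a2.npz a3.npz
```

```text
cap [0.433  0.2672 0.196 ]
t 6.85 run xy z (mm) [   1.5 -125.2   71.9] yaw-err 0.0039 F [ 0.4  -0.34  0.46] w -0.0 dq [-0.16  0.02  0.01 -0.    0.02  0.16]
([250, 266, 46, 24, 465], array([273.18, 281.42]))
([306, 211, 35, 21, 260], array([321.52, 221.32]))
([192, 194, 32, 18, 231], array([207.8 , 202.45]))
([316, 203, 30, 17, 169], array([332.06, 209.76]))
([217, 169, 31, 13, 82], array([231.9 , 175.02]))
([320, 200, 6, 4, 14], array([322.21, 201.5 ]))
cap [0.433  0.2672 0.196 ]
green y from 284 to 194 t None
green y from 213 to 142 t 6.0
green y from 132 to 42 t 6.55
green y from 66 to -8 t 6.85
```

View pics/rect2.png

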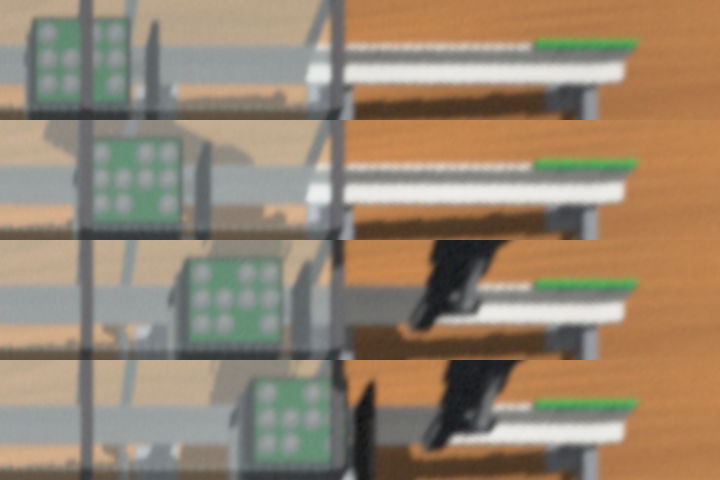

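```bash
python3 - <<'E'
from trk import *
f=L("a3.npz")
q=np.array([[-.06,.32],[.06,.32],[.06,-.4],[-.06,-.4]]); src=np.float32([proj(f,w(P,[x,y,.073+.06*y+.068]))[0] for x,y in q])
H=cv2.getPerspectiveTransform(src,np.float32([[0,0],[0,120],[720,120],[720,0]]))
for z in (.1,.105):
  for dy in (.011,.008,0,-.011):
    X=[w(P,[.0015+dx,-.1252+dy,z])[0] for dx in (-.015,.015)]
    print(z,dy,cv2.perspectiveTransform(np.float32([proj(f,X)]),H)[0].round(0).tolist())
X=[w(P,[a,.026-.08,.073-.003+b])[0] for a in(-.048,.048) for b in (.026,.062)]
print(cv2.perspectiveTransform(np.float32([proj(f,X)]),H)[0].round(0).tolist())
h=cv2.warpPerspective(f["color"],H,(720,120)); G=cv2.cvtColor(h,cv2.COLOR_RGB2GRAY)
for r in range(60,96,4): print(r,''.join('#' if v<50 else '+' if v<75 else '.' for v in G[r,340:480:2]))
E
```

```text
cap [0.433  0.2672 0.196 ]
0.1 0.011 [[417.0, 75.0], [417.0, 104.0]]
0.1 0.008 [[420.0, 75.0], [420.0, 104.0]]
0.1 0 [[428.0, 75.0], [428.0, 104.0]]
0.1 -0.011 [[439.0, 74.0], [439.0, 103.0]]
0.105 0.011 [[420.0, 71.0], [420.0, 100.0]]
0.105 0.008 [[423.0, 71.0], [423.0, 100.0]]
0.105 0 [[431.0, 71.0], [431.0, 100.0]]
0.105 -0.011 [[442.0, 70.0], [442.0, 99.0]]
[[356.0, 49.0], [371.0, 17.0], [356.0, 140.0], [371.0, 113.0]]
60 ......++########++..............................+++#############++++..
64 .......+########++.............................++++##############+++..
68 .......+########++............................+..++##############+++..
72 .......+########++..............................++######++............
76 .......+########++............................+++#####+...............
80 .......+#######+++...........................++######+................
84 ......+#########++...........................+######+.................
88 ....+++##########+++++++....+++++...........+++++++...................
92 ....+++#########++++++++++++++++++....................................
```

```bash
cat > plan.py <<'E'
from sim import *
from scipy.optimize import least_squares
T=np.array([6.0,6.55,6.85]); Y=np.array([.1905,.091,.026])
def mod(p,t): u=t-p[1]; return .243-.5886*p[0]*(u-p[0]*(1-np.exp(-u/p[0])))
r=least_squares(lambda p:mod(p,T)-Y,[.45,5.4]); tau,t0=r.x; u=6.9-t0
print("tau",tau.round(3),"t0",t0.round(3),"res mm",(r.fun*1e3).round(1),"y(6.9)",mod(r.x,6.9).round(4),"v",(.5886*tau*(1-np.exp(-u/tau))).round(3))
rows=[11,17,21,23,24,23,21,19,17,15,13,11]+[9]*14
if __name__=="__main__":
  import itertools
  for rows in ([11,17,21,23,24,23,21,19,17,15,13,11]+[9]*14,[12,17,21,24,25,24,22,20,18,16,14,12,10]+[9]*14,[10,16,21,24,25,24,22,20,18,16,14,12,10]+[9]*14):
    print(rows[:13])
    for v,ta in ((.21,.40),(.228,.46),(.245,.5)):
      for f0 in (-.123,-.119,-.115):
        print(v,f0,[(lambda r:(float(r[0]),r[1],float(r[2])))(run(.0145,v,face_rows(f0,rows),m,ta)) for m in (.45,.83)])
E
python3 plan.py
```

```text
tau 0.362 t0 5.484 res mm [ 1.1 -2.1  1.2] y(6.9) 0.0168 v 0.209
[11, 17, 21, 23, 24, 23, 21, 19, 17, 15, 13, 11, 9]
0.21 -0.123 [(5.1, (0.88, -0.184, 0.233), -0.295), (7.6, (0.88, -0.184, 0.233), -0.295)]
0.21 -0.119 [(4.8, (0.82, -0.1699, 0.232), -0.295), (6.9, (0.82, -0.1699, 0.232), -0.295)]
0.21 -0.115 [(4.1, (0.76, -0.1554, 0.232), -0.295), (6.2, (0.76, -0.1554, 0.232), -0.295)]
0.228 -0.123 [(4.8, (0.61, -0.1358, 0.259), -0.295), (6.9, (0.61, -0.1358, 0.259), -0.295)]
0.228 -0.119 [(4.5, (0.55, -0.1203, 0.258), -0.295), (6.4, (0.55, -0.1203, 0.258), -0.295)]
0.228 -0.115 [(4.2, (0.49, -0.1049, 0.256), -0.295), (5.8, (0.49, -0.1049, 0.256), -0.295)]
0.245 -0.123 [(5.4, (0.48, -0.1109, 0.275), -0.295), (7.5, (0.48, -0.1109, 0.275), -0.295)]
0.245 -0.119 [(5.5, (0.43, -0.0988, 0.274), -0.295), (7.5, (0.43, -0.0988, 0.274), -0.295)]
0.245 -0.115 [(5.7, (0.39, -0.0864, 0.272), -0.295), (7.7, (0.39, -0.0864, 0.272), -0.295)]
[12, 17, 21, 24, 25, 24, 22, 20, 18, 16, 14, 12, 10]
0.21 -0.123 [(5.4, (0.95, -0.2002, 0.233), -0.295), (7.6, (0.95, -0.2002, 0.233), -0.295)]
0.21 -0.119 [(4.
[... 885 characters left out ...]
64, 0.232), -0.295), (6.4, (0.85, -0.1764, 0.232), -0.295)]
0.21 -0.115 [(3.8, (0.78, -0.1598, 0.232), -0.295), (5.7, (0.78, -0.1598, 0.232), -0.295)]
0.228 -0.123 [(4.3, (0.61, -0.1353, 0.259), -0.295), (6.2, (0.61, -0.1353, 0.259), -0.295)]
0.228 -0.119 [(3.9, (0.54, -0.1176, 0.257), -0.295), (5.6, (0.54, -0.1176, 0.257), -0.295)]
0.228 -0.115 [(3.7, (0.47, -0.1004, 0.255), -0.295), (5.1, (0.47, -0.1004, 0.255), -0.295)]
0.245 -0.123 [(4.9, (0.46, -0.107, 0.275), -0.295), (6.8, (0.46, -0.107, 0.275), -0.295)]
0.245 -0.119 [(5.1, (0.41, -0.0936, 0.273), -0.295), (6.9, (0.41, -0.0936, 0.273), -0.295)]
0.245 -0.115 [(5.2, (0.37, -0.0807, 0.271), -0.295), (7.1, (0.37, -0.0807, 0.271), -0.295)]
```

```bash
cat > opt.py <<'E'
import numpy as np, itertools
from scipy.optimize import minimize
g=9.81;HW=.0078
def vrun(y0,v0,f0,m,a0,tau,rows,dt=2e-3,T=3.6,full=False,lag=0.0):
    k=np.concatenate([[0],np.cumsum(rows)])/1e3; tt=np.arange(len(k))*.125
    N=int(T/dt); F=np.interp(np.arange(N)*dt-lag,tt,k); y=y0.copy();v=v0.copy();mx=np.zeros_like(y);tc=np.full_like(y,np.nan);vr=np.zeros_like(y);pd=y+.295;ve=np.zeros_like(y)
    for i in range(N):
        x=np.maximum(0,f0-F[i]-(y-.08)); new=(x>0)&np.isnan(tc); tc[new]=i*dt; vr[new]=v[new]
        mx=np.maximum(mx,x); d=y+.295; s=np.maximum(0,HW-np.abs(d)); f=np.sign(d)*np.tan(np.arcsin(s/.02))
        ve=np.where((s>0)&(ve==0),v,ve)
        v=np.where((pd*d<0),v*.68,v); pd=d
        v=v+(a0-v/tau-120*x/m+.5*g*f)*dt; y=y-v*dt
    return mx*1e3,tc,vr,y,ve
sc=np.array(list(itertools.product((.012,.017),(.21,.22,.23),(-.123,-.117,-.112),(.83,))))
y0,v0,f0,m=sc.T; vt=v0+.012; tau=np.full_like(v0,.45); a0=vt/tau
def obj(r):
    rows=np.concatenate([r,[9]*16]); mx,*_=vrun(y0,v0,f0,m,a0,tau,rows); pen=np.sum(np.maximum(0,-np.asarray(r)))
    return mx.max()+.4*mx.mean()+.3*np.maximum(0,5-0).mean()*0+pen
if __name__=="__main__":
    best=None
    for r0 in ([10,16,21,23,24,24,22,20,18,16,14,12,10],[14,18,21,23,24,24,24,22,19,16,13,11,9],[8,14,20,24,25,24,23,21,19,17,15,13,11]):
        R=minimize(obj,r0,method="Powell",options=dict(maxfev=700,xtol=.3,ftol=.02)); print(R.fun,R.x.round(1))
        if best is None or R.fun<best.fun: best=R
    rows=np.concatenate([best.x.round(),[9]*16]); o=vrun(y0,v0,f0,m,a0,tau,rows)
    for s,*q in zip(sc,*o): print(s,np.round(q,3))
E
time timeout 550 python3 opt.py
```

```text
7.002675787924617 [ 0.9 16.4 21.2 22.8 23.1 22.4 21.4 20.1 18.3 17.1 15.4 12.9 11.9]
6.716209266186748 [ 2.  13.6 22.2 22.9 23.3 22.7 21.7 20.4 19.  17.1 15.  13.  11. ]
6.899459783157086 [ 4.2 14.3 19.9 24.  22.8 23.4 21.4 21.2 19.1 17.1 15.4 12.8 11. ]
[ 0.012  0.21  -0.123  0.83 ] [ 4.549  0.748  0.22  -0.295  0.075]
[ 0.012  0.21  -0.117  0.83 ] [ 3.584  0.576  0.219 -0.295  0.069]
[ 0.012  0.21  -0.112  0.83 ] [ 4.329  0.43   0.217 -0.295  0.083]
[ 0.012  0.22  -0.123  0.83 ] [ 3.922  0.582  0.229 -0.295  0.057]
[ 0.012  0.22  -0.117  0.83 ] [ 4.277  0.446  0.228 -0.295  0.076]
[ 0.012  0.22  -0.112  0.83 ] [ 4.563  0.338  0.226 -0.295  0.086]
[ 0.012  0.23  -0.123  0.83 ] [ 4.724  0.476  0.238 -0.295  0.054]
[ 0.012  0.23  -0.117  0.83 ] [ 4.785  0.364  0.237 -0.295  0.079]
[ 0.012  0.23  -0.112  0.83 ] [ 4.95   0.282  0.236 -0.295  0.089]
[ 0.017  0.21  -0.123  0.83 ] [ 5.31   0.862  0.22  -0.295  0.079]
[ 0.017  0.21  -0.117  0.83 ] [ 4.372  0.72   0.22  -0.295  0.068]
[ 0.017  0.21  -0.112  0.83 ] [ 3.832  0.576  0.219 -0.295  0.078]
[ 0.017  0.22  -0.123  0.83 ] [ 4.726  0.694  0.229 -0.295  0.071]
[ 0.017  0.22  -0.117  0.83 ] [ 4.005  0.56   0.229 -0.295  0.069]
[ 0.017  0.22  -0.112  0.83 ] [ 4.369  0.446  0.228 -0.295  0.085]
[ 0.017  0.23  -0.123  0.83 ] [ 4.779  0.568  0.239 -0.295  0.054]
[ 0.017  0.23  -0.117  0.83 ] [ 4.711  0.456  0.238 -0.295  0.074]
[ 0.017  0.23  -0.112  0.83 ] [ 4.785  0.364  0.237 -0.295  0.088]
real	2m6.484s
user	2m2.129s
sys	0m0.231s
```

```bash
python3 - <<'E'
from trk import *
for n in ("a4","a5"):
    s,M,e=show(); f=eyes.grab_frame("scene" ); np.savez(n+".npz",**{k:f[k] for k in("color","R","t","mtx")},time=s["time_s"])
show()
F={n:L(n+".npz") for n in ("scene0","a2","a3","a4","a5")}
q=np.array([[-.06,.32],[.06,.32],[.06,-.4],[-.06,-.4]])
G={}
for n,f in F.items():
    src=np.float32([proj(f,w(P,[x,y,.073+.06*y+.068]))[0] for x,y in q]); H=cv2.getPerspectiveTransform(src,np.float32([[0,0],[0,480],[2880,480],[2880,0]]))
    r=cv2.warpPerspective(f["color"],H,(2880,480),flags=cv2.INTER_CUBIC); h=cv2.cvtColor(r,cv2.COLOR_RGB2HSV); m=cv2.inRange(h,(50,40,40),(90,255,255)); 
    c=(m[140:380]>0).mean(0); i=np.where(c>.4)[0]; 
    G[n]=cv2.cvtColor(r,cv2.COLOR_RGB2LAB)[:,:,1]; a=r.astype(int)[140:380]; gr=(a[:,:,1]-a[:,:,0]).mean(0)
    print(n,"green",320-i.min()/4,320-i.max()/4)
# washers/board template from a2 (left part of board under hood)
y2=91; x=int((320-y2)*4); t=G["a2"][120:400,x-172:x+60]
for n in ("a2","a3","a4","a5"):
    R=cv2.matchTemplate(G[n][110:410],t,cv2.TM_CCOEFF_NORMED); _,v,_,l=cv2.minMaxLoc(R); print(n,"y",320-(l[0]+172)/4,l[1]-10,round(v,2))
E
```

```text
cap [0.433  0.2672 0.196 ]
t 6.9 run xy z (mm) [   1.2 -126.2   71.7] yaw-err 0.0032 F [-0.72 -1.41 -0.39] w 0.0001 dq [ 0.01 -0.   -0.01 -0.01  0.   -0.03]
t 6.95 run xy z (mm) [   1.1 -125.8   71.6] yaw-err 0.0025 F [ 0.27 -0.03  0.14] w -0.0001 dq [ 0.01  0.   -0.01 -0.    0.   -0.02]
t 7.0 run xy z (mm) [   1.  -125.5   71.5] yaw-err 0.0024 F [ 0.14 -0.76 -0.39] w 0.0001 dq [ 0.01  0.   -0.01 -0.    0.   -0.01]
scene0 green 284.75 193.5
a2 green 131.75 41.0
a3 green 66.25 -7.75
a4 green 55.25 -38.25
a5 green 43.25 -48.25
a2 y 91.0 0 1.0
a3 y 25.25 0 0.99
a4 y 14.0 0 0.99
a5 y 3.0 0 0.95
```

Emit:
carry_out(
  plan=[
    [10,0,1,0,0,0,-1],
    [32,0,3,0,0,0,-1],
    [56,0,5,0,0,0,-1],
    [80,0,7,0,0,0,-1],
    [103,0,8,0,0,0,-1],
  ],
)

```text
time_s: 7.62
eef_pos: [0.5344, -0.1442, 0.0626]
eef_rot: [-0.0, 0.72, -0.694, 0.0]
ft_force: [0.1, -0.1, 0.5]
grip_width: 0.0
```

```bash
python3 st.py
```

```text
t 7.625 run xy z (mm) [   0.5 -229.6   62.6] yaw-err 0.0026 F [ 0.15 -0.14  0.54] w 0.0 dq [-0.35  0.1   0.13  0.   -0.02  0.34]
toolz [ 1.e-04 -0.e+00 -1.e+00]
```

Emit:
carry_out(
  plan=[
    [23,0,1.5,0,0,0,-1],
    [43,0,3,0,0,0,-1],
    [62,0,4,0,0,0,-1],
    [79,0,5,0,0,0,-1],
    [94,0,6,0,0,0,-1],
  ],
)

```text
time_s: 8.25
eef_pos: [0.538, -0.2381, 0.0564]
eef_rot: [-0.0, 0.72, -0.694, 0.0]
ft_force: [0.6, 0.2, 0.8]
grip_width: -0.0002
```

Emit:
carry_out(
  plan=[
    [13,0,1,0,0,0,-1],
    [25,0,1.5,0,0,0,-1],
    [34,0,2,0,0,0,-1],
    [43,0,2.5,0,0,0,-1],
    [52,0,3,0,0,0,-1],
  ],
)

```text
time_s: 8.88
eef_pos: [0.5398, -0.2895, 0.0534]
eef_rot: [-0.0, 0.72, -0.694, -0.0]
ft_force: [0.1, -0.3, -0.3]
grip_width: -0.0003
```

Emit:
carry_out(
  plan=[
    [9,0,0.5,0,0,0,-1],
    [18,0,1,0,0,0,-1],
    [27,0,1.5,0,0,0,-1],
    [36,0,2,0,0,0,-1],
    [45,0,2.5,0,0,0,-1],
  ],
)

```text
time_s: 9.5
eef_pos: [0.5415, -0.3346, 0.0509]
eef_rot: [-0.0, 0.72, -0.694, -0.0]
ft_force: [0.6, -0.8, 0.2]
grip_width: 0.0001
```

```bash
python3 st.py; python3 - <<'E'
from trk import *
s,M,e=show(); f=eyes.grab_frame("scene"); np.savez("b1.npz",**{k:f[k] for k in("color","R","t","mtx")},time=s["time_s"]); t=eyes.grab_frame("top"); np.savez("b1t.npz",**{k:t[k] for k in("color","R","t","mtx")})
a=cv2.resize(f["color"][140:240,170:330],(640,400),interpolation=cv2.INTER_CUBIC); cv2.imwrite("pics/b1.png",a[:,:,::-1])
E
```

```text
t 9.5 run xy z (mm) [   1.  -420.2   50.9] yaw-err 0.0023 F [ 0.58 -0.84  0.17] w 0.0001 dq [-0.11  0.08  0.12  0.   -0.04  0.11]
toolz [-0.  0. -1.]
cap [0.433  0.2672 0.196 ]
t 9.5 run xy z (mm) [   1.  -420.2   50.9] yaw-err 0.0023 F [ 0.58 -0.84  0.17] w 0.0001 dq [-0.11  0.08  0.12  0.   -0.04  0.11]
```

View pics/b1.png

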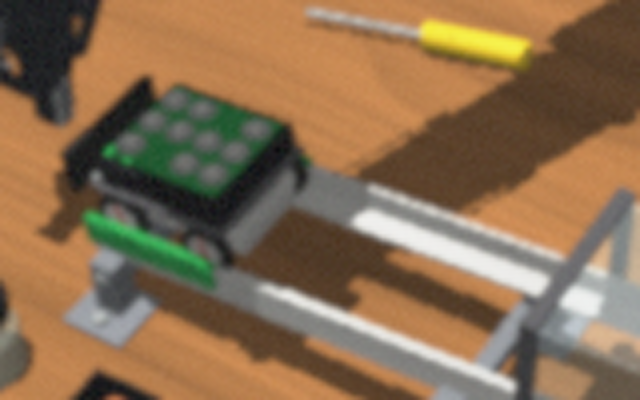

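Emit:
carry_out(
  plan=[
    [20,0,-5,0,0,0,-1],
    [40,0,-20,0,0,0,-1],
    [45,0,-40,0,0,0,-1],
    [45,0,-40,0,0,0,-1],
  ],
)

```text
time_s: 10.1
eef_pos: [0.5441, -0.3799, 0.0927]
eef_rot: [-0.0, 0.72, -0.694, 0.002]
ft_force: [0.4, 0.0, -0.4]
grip_width: 0.0001
```

```bash
python3 - <<'E'
from trk import *
s,M,e=show(); f=eyes.grab_frame("scene"); t=eyes.grab_frame("top")
q=np.array([[-.06,.32],[.06,.32],[.06,-.4],[-.06,-.4]])
for n,F in (("s0",L("scene0.npz")),("s_b1",L("b1.npz")),("s_now",f),("t0",L("top0.npz")),("t_b1",L("b1t.npz")),("t_now",t)):
    src=np.float32([proj(F,w(P,[x,y,.073+.06*y+.068]))[0] for x,y in q]); H=cv2.getPerspectiveTransform(src,np.float32([[0,0],[0,480],[2880,480],[2880,0]]))
    r=cv2.warpPerspective(F["color"],H,(2880,480),flags=cv2.INTER_CUBIC); h=cv2.cvtColor(r,cv2.COLOR_RGB2HSV); m=cv2.inRange(h,(50,40,40),(90,255,255)); c=(m[160:360]>0).mean(0); i=np.where(c>.3)[0]
    print(n,"green edges",320-i.min()/4,320-i.max()/4,"mean",320-(i.min()+i.max())/8)
S0=L("scene0.npz"); T0=L("top0.npz")
a=blob(f,(0,150,100),(8,255,255),1,(380,180,430,230)); b=blob(t,(0,150,120),(8,255,255),1,(120,260,180,320)); print("cap now",a,b,tri([f,t],[a[0][1]-[0,.4],b[0][1]]).round(4),"before",tri([S0,T0],[(406.6,201.4),(150.1,293.9)]).round(4))
for q_ in ("contact_box","screw_jar","coil_case"): print(q_,[(np.round(np.array(d["centre"])*[560,420],1).tolist(),round(d["p"],2)) for d in eyes.spot_in(q_,"scene")[:1]])
E
```

```text
cap [0.433  0.2672 0.196 ]
t 10.1 run xy z (mm) [   2.1 -465.5   92.7] yaw-err 0.0019 F [ 0.43  0.02 -0.36] w 0.0001 dq [ 0.01  0.01 -0.05 -0.02  0.02 -0.  ]
s0 green edges 284.75 193.25 mean 239.0
s_b1 green edges -248.75 -347.0 mean -297.875
s_now green edges -248.25 -346.5 mean -297.375
t0 green edges 283.75 194.0 mean 238.875
t_b1 green edges -253.25 -256.25 mean -254.75
t_now green edges -253.0 -323.75 mean -288.375
cap now [([397, 204, 15, 12, 142], array([404.19, 209.37]))] [([145, 285, 18, 19, 269], array([153.73, 293.62]))] [0.4331 0.2673 0.1703] before [0.433  0.2672 0.196 ]
contact_box [([255.0, 313.4], 0.65)]
screw_jar [([162.3, 223.0], 0.58)]
coil_case [([197.5, 251.1], 0.93)]
```

```bash
python3 -c "
from plant import bot
bot.finish_job(); print('handed in')"
```

```text
the job is handed in; nothing more can be done
handed in
```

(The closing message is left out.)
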